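Tare the classroom scale with its sunken key

TASK

The small dish stands on the classroom scale and the scale is to be zeroed with the dish on it. With closed fingers, gently press the raised white key fully down and let it up to wake the scale, then reach into the well with the green key at its bottom, press the green key fully down, keep it down for at least a second, and let it up again. Do not press the sunken red key, grasp nothing, and leave the dish, the eraser and the pencil sharpener where they are.

Things in the scene. Friction and masses are not known exactly. Their poses are not given: they have to be found in the camera images.
- scale: White bench scale, 240 (x) x 220 (y) mm, fixed to the table. Origin: centre of its footprint on the table; -x is its front with the dark display and the three keys, the +x half carries the round steel pan (128 mm across, top 46 mm above the table). The front deck is 46 mm above the table. In its frame the keys lie in a row at x = -75 mm: the white key at y = 0, the two wells at y = +66 and -66 mm; which well is green and which red varies.
- wake_key (a joint): Raised white round key, 26 mm across, between the two wells. Joint value in m: 0 up, 0.005 fully down; it moves straight down and springs back up when let go. It takes about 2 N to start and about 4 N to hold fully down.
- wake_key_top (a point): Centre of the top of the white key, 58 mm above the table (12 mm above the deck) when up; sinks with the key.
- tare_key (a joint): Green round key at the bottom of its well (the tare key). Joint value in m: 0 up, 0.005 fully down; it moves straight down and springs back up when let go. It takes about 2 N to start and about 4 N to hold fully down.
- tare_key_top (a point): Centre of the top of the green key, 30 mm above the table when up; sinks with the key. The well is a round bore 50 mm wide in a grey block 64 x 64 mm whose rim is 48 mm above the table; the key is a disc 32 mm across whose top lies 18 mm below the rim, with a 9 mm gap to the wall all round.
- tare_mouth (a point): Centre of the mouth of the green key's well, at the rim, 48 mm above the table, straight above the key.
- clear_key (a joint): Red round key at the bottom of the other, otherwise identical well; not to be pressed. Joint value in m: 0 up, 0.005 fully down; it moves straight down and springs back up when let go. It takes about 2 N to start and about 4 N to hold fully down.
- clear_mouth (a point): Centre of the mouth of the red key's well, at the rim, 48 mm above the table.
- lid_dish: Light blue jar lid, 94 mm across and 16 mm high, lying open side up as a dish, loose on the pan; its top is 62 mm above the table. Origin: centre of its underside.
- pan_centre (a point): Centre of the top of the steel pan.
- eraser: Eraser in a blue sleeve, 20 x 42 x 12 mm, loose on the table beside the scale. Origin: centre of its underside.
- sharpener: Red pencil sharpener, 16 x 26 x 15 mm, loose on the table beside the scale. Origin: centre of its underside.
There are look-alikes about, which are no part of the job. Leave any turquoise look-alike of the lid_dish alone.

How it is judged:
By the outcome, as a careful person would: the job done as asked, in the order asked, and still so for the second after the job is handed in, with the robot touching nothing.
It also fails if it takes over 38 s, if anything falls off the work surface, if the arm or the gripper's body presses on something with over 40 N, if the wrist force passes 120 N, or if a joint passes its speed limit or range.

ROBOT

A 6-joint arm with a two-finger parallel gripper is mounted at the origin on a cart in front of the work surface, level with it; the furniture and walls round the work are solid. World frame = base frame: x ahead of the robot, y to its left, z up, the work surface at z = 0. Lengths are in mm, angles in rad, forces in N, time in s.
With the tool pointing down it reaches from about 300 to 775 mm from the base axis. Payload 14.6 kg.
Tool frame: the origin (TCP) lies on the centre line of the jaws, within the pads' length; the fingertips stand 19 mm ahead of it and the grasp point (between the pads) is the TCP (bot.tip_reach is the distance from the TCP to the fingertips, in mm); y points along the fingers, x is the direction in which the jaws open and shut, and the axes are right-handed (so a half turn about y gives the same grasp; the last joint's range is limited). The gripper opens to 85 mm and grips with 20 to 120 N. Pads are 22 mm wide; open, the fingers measure 114 mm over their backs; the gripper's body (76 mm by 85 mm) begins 54 mm behind the grasp point. The pads swing forward as they close: fully open they stand 13 mm farther back than shut.
Start: joints at [-1.259, 0.3, 1.521, -0, 1.321, -0.067], TCP at [203.386, -511.003, 225.781] pointing down, gripper open.
Joint ranges: [-3.03, 3.03], [-0.79, 2.21], [0.23, 2.52], [-1.04, 4.18], [0, 3.07], [-2.55, 2.55]. Speed limits (rad/s): [2.22, 2.22, 2.57, 3.14, 3.14, 3.14].

INTERFACE

Orientations are given as a unit quaternion [w, x, y, z].
In Python, from rig import bot gives the robot as it stands. Calls block until the motion is done:
- bot.move_to(position, orientation): joint-space move of the TCP to a pose.
- bot.servo_line(position, attitude=None, speed=150, until_force=None): straight line of the TCP; attitude=None keeps the orientation; speed is the mean speed in mm/s. With until_force (N) it stops when the force on the tool has changed by that much, and returns True; else False.
- bot.move_joints(angles): joint-space move.
- bot.move_gripper(opening, grip_force=None): finger opening in mm; grip_force is the grip in N (None keeps the last); returns when the fingers have stopped.
- bot.dwell(seconds).
- bot.ik(position, orientation): joint angles nearest the present ones, or None.
- bot.read_state(): the state.
- bot.read_camera(name): name is "side" or "top" or "wrist"; returns a dict with "image" (420x560x3 uint8, blue, green, red), "depth" (420x560 float32, mm along the optical axis (not along the pixel's ray), 0 where there is no reading), "fovy" (degrees; the focal length in pixels is half the picture's height over the tangent of half this angle, whatever the lens; pixels are square), "cx", "cy" (the principal point, pixels), "k1" (the pictures are not rectified: a ray, as slopes to the right and down, at radius r is drawn at 1 + k1 r^2 times it, then the intrinsics apply), "eye" and "attitude" of the camera in the world; the wrist camera has in their place "mount" (4x4, takes a point from camera to tool coordinates, whose origin is the TCP and whose axes are the tool frame's). Camera axes: x right, y down, z forward; pixel columns grow to the right and rows downward; lengths in mm; the calibration is good to about 2 mm. A picture is of the moment at which its call begins: read the wrist's pose just before it.
A pose or a line that the arm cannot do raises bot.MotionError and nothing moves.
- bot.finish_job(): hands the job in, once; it reports no verdict.
The state is a dict: "clock": time; "joint_positions": joint angles; "qvel": joint speeds; "effort": joint torques, N m; "ee_pos": TCP position; "tool_rot": TCP orientation; "ft_force": force on the tool from outside, world axes, zero at the start; "moment": the same for the moment, N m; "grip_width": finger opening in mm.
Only numpy, scipy, OpenCV 4.12 (cv2) and the standard library are available. Lean on these libraries where they do the work, as an engineer would, in place of code of your own. Each camera call takes 0.05 s, during which the arm holds its last target. There are 200 camera calls.

## Working session

There is one attempt and no reset: what is moved stays moved. The work goes in short steps, each a Python script; the robot and the scene stay as the last script left them, time stands still between calls to the robot, and variables do not carry over. Pictures are saved under pics/ and viewed, about 8 in all and at most 12, crops included, and the job is handed in when it is done.

```bash
mkdir -p pics; ls
cat > h.py <<'E'
import numpy as np, cv2
from scipy.spatial.transform import Rotation as R
from rig import bot
def rot(q):
    q=np.array(q,float)
    return q if q.shape==(3,3) else R.from_quat(q[[1,2,3,0]]).as_matrix()
def shot(name):
    s=bot.read_state(); c=bot.read_camera(name)
    if 'mount' in c:
        T=np.eye(4);T[:3,:3]=rot(s['tool_rot']);T[:3,3]=s['ee_pos'];T=T@np.array(c['mount'])
        c['Rw'],c['o']=T[:3,:3],T[:3,3]
    else: c['Rw'],c['o']=rot(c['attitude']),np.array(c['eye'])
    return c
def K(c):
    f=210/np.tan(np.radians(c['fovy'])/2); return np.array([[f,0,c['cx']],[0,f,c['cy']],[0,0,1.]])
def cast(c,uv,z):
    p=cv2.undistortPoints(np.array(uv,float).reshape(-1,1,2),K(c),np.array([c['k1'],0,0,0.])).reshape(-1,2)
    d=np.c_[p,np.ones(len(p))]@c['Rw'].T
    return c['o']+d*((z-c['o'][2])/d[:,2])[:,None]
E
python3 - <<'E'
from h import *
for n in('top','side'):
    c=shot(n); cv2.imwrite(f'pics/{n}0.png',c['image']); print(n,c['fovy'],c['k1'],c['o'],c['Rw'].round(3).tolist())
print(bot.read_state())
E
```

```text
pics
top 56.793395402837305 0.0317403996225568 [461.93309628 -36.73784918 933.31819469] [[0.023, -0.991, 0.135], [-1.0, -0.023, -0.0], [0.003, -0.135, -0.991]]
side 43.65347165808793 -0.04954077514997011 [142.84202551 601.84158433 580.164056  ] [[-0.817, -0.333, 0.471], [-0.577, 0.467, -0.67], [0.003, -0.819, -0.573]]
{'clock': 0.1, 'joint_positions': array([-1.25863149e+00,  3.00402890e-01,  1.52150756e+00,  8.19095341e-06,
        1.32069521e+00, -6.66071011e-02]), 'qvel': array([-0.00034725, -0.00283058, -0.0022395 ,  0.00096699, -0.00142794,
        0.00119062]), 'effort': array([ 1.51799977e-03, -5.44378352e+01, -3.62366581e+01,  2.42283318e-05,
        3.04603949e-03,  4.80751805e-05]), 'ee_pos': array([ 203.30996921, -510.81798974,  225.28983622]), 'tool_rot': array([ 0.58541001, -0.58496493,  0.39721324, -0.39665198]), 'ft_force': array([ 0.13173516, -0.79285386, -0.41986025]), 'moment': array([-0.04557149, -0.03001819, -0.05998343]), 'grip_width': 85.56223990936564}
```

View pics/top0.png

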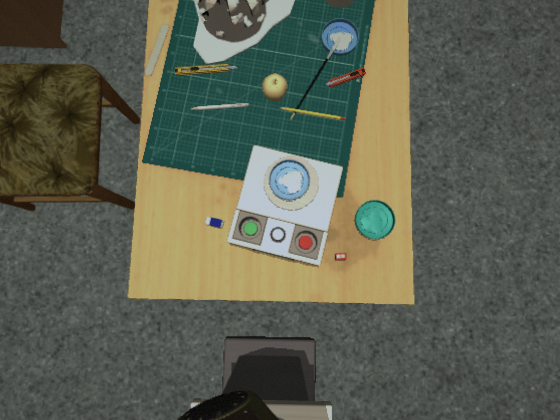

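View pics/side0.png

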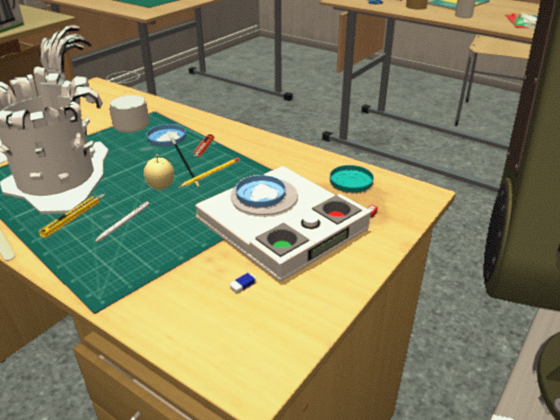

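Top view: green key (250,228), white key (278,234) and red key (306,242). The blue dish is on the pan at (290,181), the turquoise look-alike at (374,220), the eraser at (215,222) and the sharpener at (341,257). There is also a second blue dish at (340,38) that stands off the scale. The only green disc in a well is at (250,228), on the scale's +y side.

```bash
cat >> h.py <<'E'
def blobs(c,kind,lo=60):
    h=cv2.cvtColor(c['image'],cv2.COLOR_BGR2HSV)
    m=cv2.inRange(h,(50,120,70),(70,255,255)) if kind=='g' else cv2.inRange(h,(0,150,90),(6,255,255))|cv2.inRange(h,(174,150,90),(180,255,255))
    n,_,st,ce=cv2.connectedComponentsWithStats(m)
    return [(ce[i].round(1).tolist(),st[i].tolist()) for i in range(1,n) if st[i,4]>lo]
def down(yaw): # tool y down, tool x at yaw
    x=np.array([np.cos(yaw),np.sin(yaw),0]);y=np.array([0,0,-1.]);
    q=R.from_matrix(np.c_[x,y,np.cross(x,y)]).as_quat(); return q[[3,0,1,2]]
E
python3 - <<'E'
from h import *
c=shot('top')
for k in'gr':
    for b in blobs(c,k): print(k,b,cast(c,b[0],30).round(1))
print('white',cast(c,[278,234],58).round(1)); print(bot.tip_reach, rot(bot.read_state()['tool_rot']).round(2).tolist())
for i in range(0,8):
    y=-np.pi+i*np.pi/4; q=bot.ik([400,-40,220],down(y)); print(round(y,2),None if q is None else np.round(q,2))
cv2.imwrite('pics/crop.png',cv2.resize(c['image'][135:275,200:400],(800,560),interpolation=cv2.INTER_CUBIC))
w=shot('wrist');print(np.round(w['mount'],2).tolist(),w['fovy'])
E
```

```text
g ([250.2, 228.0], [245, 222, 12, 13, 112]) [[541.3  36.5  30. ]]
r ([305.0, 242.0], [299, 236, 13, 13, 138]) [[511.7 -91.7  30. ]]
white [[526.8 -28.9  58. ]]
19.0 [[0.37, -0.0, 0.93], [-0.93, 0.0, 0.37], [-0.0, -1.0, 0.0]]
-3.14 None
-2.36 [-0.19 -0.03  1.91 -0.    1.26  2.17]
-1.57 [-0.19 -0.03  1.91 -0.    1.26  1.38]
-0.79 [-0.19 -0.03  1.91 -0.    1.26  0.59]
0.0 [-0.19 -0.03  1.91 -0.    1.26 -0.19]
0.79 [-0.19 -0.03  1.91 -0.    1.26 -0.98]
1.57 [-0.19 -0.03  1.91 -0.    1.26 -1.76]
2.36 [-0.19 -0.03  1.91 -0.    1.26 -2.55]
[[1.0, -0.0, 0.0, 0.32], [-0.0, -0.29, 0.96, -148.47], [-0.0, -0.96, -0.29, 74.76], [0.0, 0.0, 0.0, 1.0]] 71.16102586545325
```

View pics/crop.png

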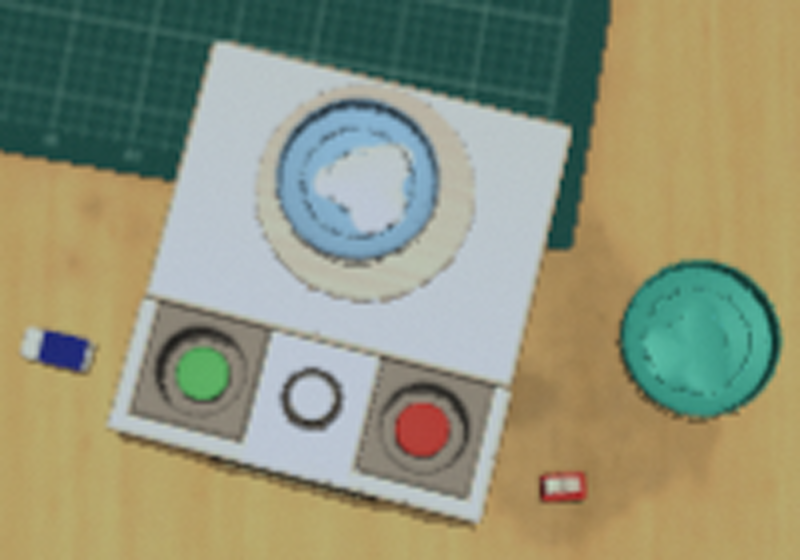

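The crop confirms green in the left (+y) well, white in the middle and red on the right. The green–red spacing measures 131.6 mm against 132 nominal, and the yaw is about -0.227. I'll go above the white key and look from close by.

Run:
```python
from h import *
bot.move_gripper(0)
q=down(-np.pi/2-.227)
bot.move_to([526.5,-28,200],q)
s=bot.read_state();print(s['clock'],s['ee_pos'],s['ft_force'],s['grip_width'])
c=shot('wrist');cv2.imwrite('pics/w1.png',c['image'])
for k in'gr':
    for b in blobs(c,k): print(k,b,cast(c,b[0],30).round(1))
c=shot('top')
```

```text
3.0583 [526.49590023 -28.59094228 200.03353047] [-0.00609721 -0.13465381  0.23953436] 0.010741245737790702
g ([217.5, 188.2], [204, 175, 28, 27, 560]) [[544.   34.1  30. ]]
r ([334.5, 188.3], [321, 175, 28, 28, 610]) [[514.4 -92.7  30. ]]
r ([405.3, 194.0], [395, 186, 22, 18, 116]) [[ 489.9 -170.1   30. ]]
```

View pics/w1.png

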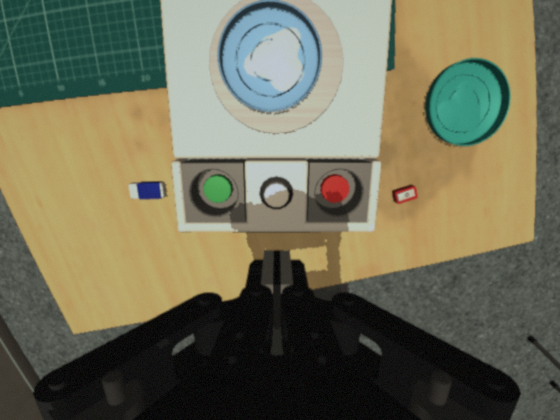

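Run:
```python
from h import *
def st(t):
    s=bot.read_state();print(t,round(s['clock'],2),s['ee_pos'].round(2),s['ft_force'].round(2))
W=[527.9,-28.5]
bot.servo_line([*W,110]); bot.servo_line([*W,82],speed=60); bot.dwell(.2);st('above')
print(bot.servo_line([*W,70.5],speed=10,until_force=8)); st('down'); bot.dwell(.2); st('held')
c=shot('side');cv2.imwrite('pics/s1.png',cv2.resize(c['image'][150:300,180:400],(800,545)))
```

```text
above 4.72 [528.06 -28.52  82.31] [-0.91  0.21  0.11]
False
down 6.03 [527.93 -28.5   70.56] [ 0.95 -0.55 -0.05]
held 6.22 [527.92 -28.49  70.54] [0.36 0.89 0.13]
```

View pics/s1.png

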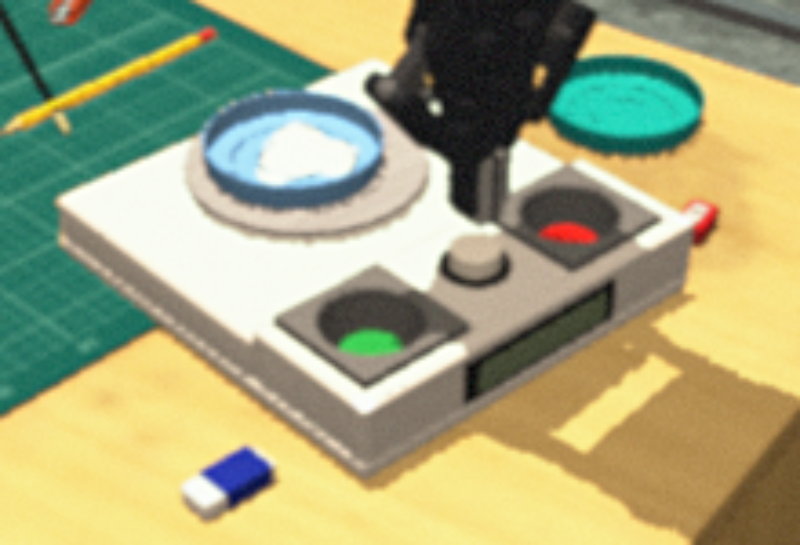

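The side view shows the fingertip at crop (480,215), above or behind the white key at (475,255). There was no contact, so I'll locate the fingertips by depth.

```bash
cat >> h.py <<'E'
def cloud(c):
    h,w=c['depth'].shape; u,v=np.meshgrid(np.arange(w),np.arange(h))
    p=cv2.undistortPoints(np.stack([u,v],-1).reshape(-1,1,2).astype(float),K(c),np.array([c['k1'],0,0,0.])).reshape(h,w,2)
    d=c['depth'][...,None]; P=np.dstack([p,np.ones((h,w))])*d@c['Rw'].T+c['o']; P[c['depth']==0]=np.nan; return P
E
python3 - <<'E'
from h import *
c=shot('side');P=cloud(c)
for v in range(196,226,2): print(v,*[P[v,u].round(0).tolist() for u in (306,309,312,315)])
w=shot('wrist');cv2.imwrite('pics/w2.png',w['image']);Q=cloud(w)
print(Q[200:290:10,276].round(0).tolist())
for k in'gr':
    for b in blobs(w,k): print(k,b,cast(w,b[0],30).round(1), Q[int(b[0][1]),int(b[0][0])])
    for b in blobs(c,k): print('side',k,b,P[int(b[0][1]),int(b[0][0])])
E
```

```text
196 [533.0, -17.0, 106.0] [525.0, -14.0, 111.0] [522.0, -18.0, 110.0] [520.0, -24.0, 107.0]
198 [533.0, -17.0, 102.0] [527.0, -16.0, 105.0] [522.0, -18.0, 106.0] [520.0, -24.0, 103.0]
200 [530.0, -13.0, 102.0] [526.0, -16.0, 102.0] [523.0, -20.0, 101.0] [520.0, -24.0, 99.0]
202 [532.0, -15.0, 96.0] [526.0, -15.0, 98.0] [522.0, -19.0, 98.0] [519.0, -23.0, 97.0]
204 [531.0, -15.0, 92.0] [525.0, -15.0, 94.0] [521.0, -18.0, 94.0] [520.0, -25.0, 91.0]
206 [531.0, -15.0, 88.0] [526.0, -16.0, 89.0] [521.0, -17.0, 91.0] [520.0, -25.0, 87.0]
208 [530.0, -14.0, 85.0] [524.0, -13.0, 88.0] [524.0, -22.0, 83.0] [520.0, -25.0, 83.0]
210 [566.0, -70.0, 35.0] [530.0, -22.0, 76.0] [520.0, -16.0, 83.0] [520.0, -26.0, 78.0]
212 [555.0, -54.0, 44.0] [549.0, -54.0, 46.0] [546.0, -60.0, 44.0] [542.0, -63.0, 44.0]
214 [550.0, -46.0, 46.0] [537.0, -35.0, 58.0] [534.0, -40.0, 56.0] [538.0, -56.0, 45.0]
216 [538.0, -27.0, 57.0] [534.0, -30.0, 58.0] [531.0, -35.0, 56.0] [524.0, -33.0, 60.0]
218 [535.0, -23.0, 57.0] [530.0, -24.0, 58.0] [527.0, -29.0, 57.0] [522.0, -31.0, 58.0]
220 [532.0, -18.0, 57.0] [527.0, 
[... 236 characters left out ...]
.0, -35.0, 47.0], [550.0, -34.0, 47.0], [544.0, -32.0, 49.0], [541.0, -32.0, 58.0], [535.0, -30.0, 59.0], [538.0, -31.0, 79.0], [539.0, -31.0, 93.0], [538.0, -31.0, 101.0], [539.0, -31.0, 111.0]]
g ([181.9, 231.4], [161, 211, 43, 42, 1397]) [[544.2  34.6  30. ]] [544.53383793  35.16277829  29.83422229]
side g ([281.4, 243.7], [273, 241, 17, 6, 87]) [550.29125962  30.41877596  29.56421034]
r ([370.8, 231.5], [349, 210, 44, 43, 1444]) [[514.5 -93.   30. ]] [515.30750273 -92.35868644  30.65926949]
r ([473.6, 235.9], [458, 223, 33, 27, 282]) [[ 493.9 -165.5   30. ]] [ 485.16856734 -175.82285404   13.06608415]
side r ([336.0, 213.7], [328, 211, 16, 6, 71]) [518.5823326  -98.89773822  31.20757337]
```

View pics/w2.png

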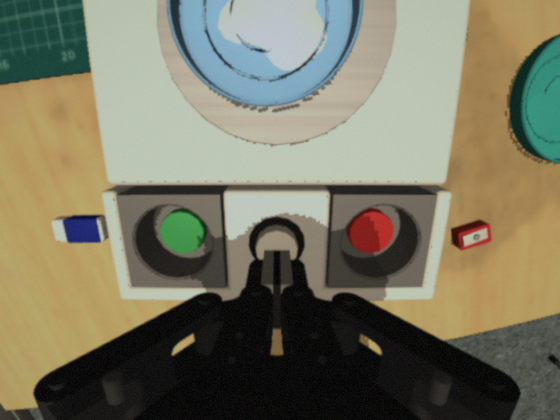

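The depth shows the actual fingertips at z≈78 with the TCP at 70.5. They stand about 8 mm behind the TCP, not 19 mm ahead as stated. Laterally they are centred over the key. I'll press under force guard, after checking linkage clearance from the wrist cloud.

Run:
```python
from h import *
def st(t):
    s=bot.read_state();print(t,round(s['clock'],2),s['ee_pos'].round(2),s['ft_force'].round(2))
w=shot('wrist');Q=cloud(w);s=bot.read_state()
T=(Q-s['ee_pos'])@rot(s['tool_rot']); m=(w['image'].max(2)<60)&(T[...,1]<0)&(w['depth']<230)
for a in range(0,110,10):
    k=m&(abs(T[...,0])>=a)&(abs(T[...,0])<a+10)
    if k.sum()>20: print(a,'lowest above TCP',-np.percentile(T[...,1][k],99).round(1))
W=[527.9,-28.5]
print(bot.servo_line([*W,38],speed=14,until_force=7)); st('down'); bot.dwell(.3); st('held')
c=shot('side');P=cloud(c);cv2.imwrite('pics/s2.png',cv2.resize(c['image'][150:300,180:400],(800,545)))
```

```text
0 lowest above TCP 15.5
10 lowest above TCP 20.8
20 lowest above TCP 52.2
30 lowest above TCP 57.3
40 lowest above TCP 69.7
50 lowest above TCP 80.6
60 lowest above TCP 89.0
True
down 7.97 [527.94 -28.5   47.52] [-2.91  0.22  7.94]
held 8.27 [527.96 -28.48  47.51] [-2.71  0.41  8.48]
```

View pics/s2.png

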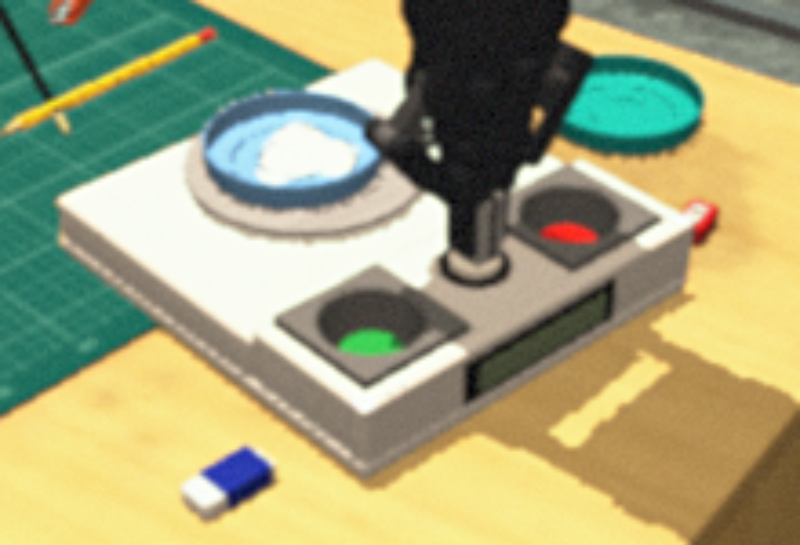

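The white key is fully down: about 8.5 N against the 4 N needed, with the key top near the deck. Next I'll release it and do the green key with a guarded entry.

Run:
```python
from h import *
def st(t):
    s=bot.read_state();print(t,round(s['clock'],2),s['ee_pos'].round(2),s['ft_force'].round(2))
W=[527.9,-28.5]; G=[543.4,35.0]
bot.servo_line([*W,62],speed=30); bot.dwell(.2); st('released')
bot.servo_line([*W,90]); bot.servo_line([*G,90],speed=100); bot.servo_line([*G,60],speed=60); bot.dwell(.2); st('above well')
hit=bot.servo_line([*G,30],speed=25,until_force=4); st(f'entry hit={hit}')
if hit: bot.servo_line([*G,70],speed=30)
else:
    print(bot.servo_line([*G,12],speed=10,until_force=7)); st('down')
    bot.dwell(.7); st('held')
    c=shot('side');cv2.imwrite('pics/s3.png',cv2.resize(c['image'][150:300,180:400],(800,545)))
    bot.dwell(.8); st('held')
    bot.servo_line([*G,35],speed=25); st('up')
    bot.servo_line([*G,120],speed=100)
    bot.servo_line([520,0,230]); bot.dwell(.2); st('clear')
c=shot('wrist');cv2.imwrite('pics/w3.png',c['image'])
for k in'gr':
    for b in blobs(c,k): print(k,b,cast(c,b[0],30).round(1))
```

```text
released 9.17 [527.79 -28.49  61.82] [-0.4   0.65  0.15]
above well 11.15 [543.6   35.03  60.35] [ 0.26 -0.94 -0.33]
entry hit=False 12.5 [543.49  35.01  30.16] [ 0.12 -0.7  -0.16]
True
down 13.59 [543.44  34.99  19.53] [-1.16 -0.28  6.46]
held 14.29 [543.45  35.01  19.54] [-2.09 -0.04  7.55]
held 15.14 [543.46  35.01  19.55] [-2.68  0.18  7.19]
up 15.93 [543.27  35.    34.85] [-0.01  1.06 -1.59]
clear 18.06 [5.1987e+02 1.9000e-01 2.2924e+02] [-0.8  -0.07  0.32]
g ([243.3, 171.9], [231, 160, 25, 25, 477]) [[543.7  34.6  30. ]]
r ([352.4, 172.0], [340, 160, 26, 25, 525]) [[514.4 -92.6  30. ]]
r ([416.5, 178.2], [407, 171, 21, 17, 101]) [[ 489.5 -168.4   30. ]]
```

View pics/s3.png

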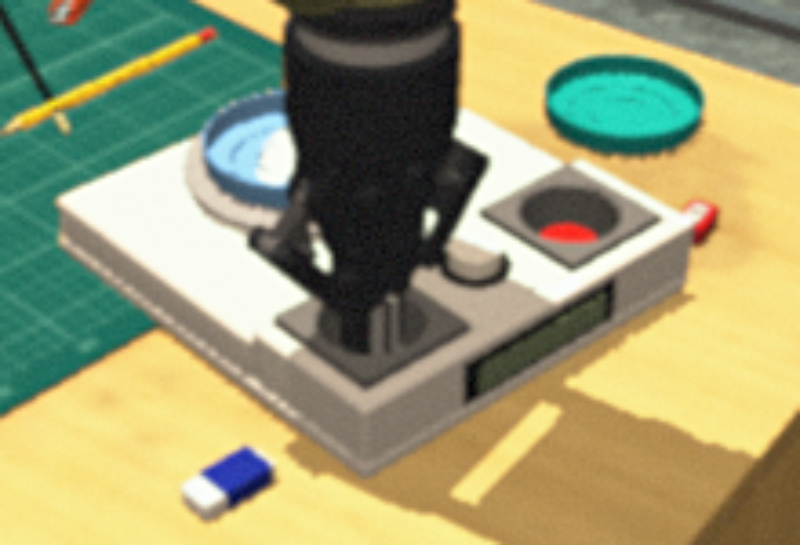

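View pics/w3.png

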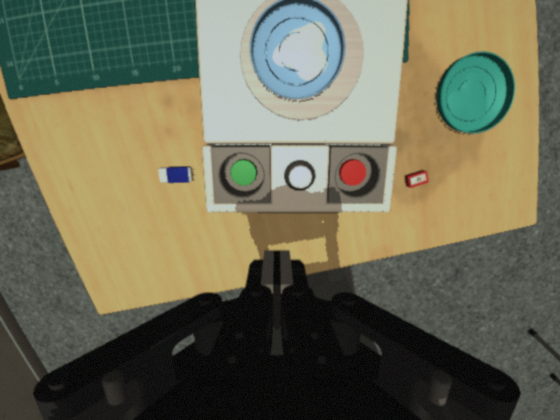

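The bottom stops agree: 47.5 − 19.5 = 28 mm, which is the 53 − 25 mm expected with both keys fully down. The last view shows the keys up and the dish, eraser and sharpener in place, so I'm handing in.

```bash
python3 -c "
from rig import bot
print(bot.finish_job())"
```

```text
the job is handed in; nothing more can be done
None
```

The job is handed in at about 18 s on the clock. With closed fingers I pressed the white key fully down (about 8 N) and let it up. I then entered the green well without touching its rim, held the green key down at about 7 N for 1.5 s, and let it up.

**Checks that agreed:**
- The two bottom stops differ by 28.0 mm, as they should if both keys were fully down.
- In the last wrist view, the red key showed no sign of being pressed. The dish, eraser and sharpener looked unmoved by eye.
- The gripper is clear of everything at z≈230.

**Check that disagreed:** the stated fingertip reach of 19 mm did not hold. The depth images put the closed tips about 8 mm behind the TCP, and the contact stops about 5.5 mm behind. My first descent on the white key therefore stopped in free air without touching anything, and I continued it under force guard.

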